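# Sweep the pressing weights into their rack

### The job

Put the three small brass pressing weights away: push them with the fingertips along the bench one after another through the narrow gate into the slot of the white wooden rack, until all three lie wholly inside the slot. Do not lift or tip a weight, and do not disturb the bottles, jar, dish, cup, spatula or brush around them.

Things in the scene. Friction and masses are not known exactly. Their poses are not given: they have to be found in the camera images.
- rack: white-painted wooden rack fixed to the bench; the bench top (z = 0) is its floor. Origin on the bench in the middle of the gate; x points through the gate into the slot, z up. The gate, 36 mm of free width, lies at x = 0 between two steel posts (8 mm diameter, 20 mm tall, centres at y = +-22 mm). All its wooden walls are 14 mm tall
- slot_end (a point): middle of the slot's closed end, on the bench, 104 mm past the gate along the rack's x. The slot is 36 mm wide (y = +-18 mm) between rails 10 mm thick: room for the three weights in a row with 14 mm to spare, each pushing the one before along
- wing_left (a point): outer tip of the funnel wing on the rack's + side, on the bench, at x = -46, y = +60 mm (rack frame). The wing is a straight wall 9 mm thick from here to the gate post; the two wings open towards the weights like a funnel, free mouth about 112 mm
- wing_right (a point): outer tip of the funnel wing on the rack's - side, on the bench, at x = -46, y = -60 mm (rack frame). The wing is a straight wall 9 mm thick from here to the gate post; the two wings open towards the weights like a funnel, free mouth about 112 mm
- weight1: brass pressing weight, one of three alike: round disc 30 mm in diameter, 12 mm thick, with a small knob on top (12 mm diameter, top 26 mm above the bench), about 85 g. Origin at the centre of its underside, z up. It starts upright 80 to 145 mm before the gate, up to 65 mm to either side of the rack's centre line; the three stand side by side across that line
- weight2: brass pressing weight, one of three alike: round disc 30 mm in diameter, 12 mm thick, with a small knob on top (12 mm diameter, top 26 mm above the bench), about 85 g. Origin at the centre of its underside, z up. It starts upright 80 to 145 mm before the gate, up to 65 mm to either side of the rack's centre line; the three stand side by side across that line
- weight3: brass pressing weight, one of three alike: round disc 30 mm in diameter, 12 mm thick, with a small knob on top (12 mm diameter, top 26 mm above the bench), about 85 g. Origin at the centre of its underside, z up. It starts upright 80 to 145 mm before the gate, up to 65 mm to either side of the rack's centre line; the three stand side by side across that line
- bottle1: amber glass dropper bottle, 32 mm diameter, 98 mm tall, standing beside the slot on its -y side (rack frame). Bystander; origin at the centre of its underside
- bottle2: amber glass dropper bottle, 32 mm diameter, 98 mm tall, standing beside the slot on its +y side (rack frame). Bystander; origin at the centre of its underside
- jar: open glass jar, 52 mm diameter, 48 mm tall, standing to the side of the weights. Bystander; origin at the centre of its underside
- dish: shallow white porcelain dish, 70 mm diameter, 18 mm tall, standing to the other side of the weights. Bystander; origin at the centre of its underside
- dipper: small open aluminium cup, 36 mm diameter, 20 mm tall, standing behind the weights (away from the gate). Bystander; origin at the centre of its underside
- spatula: steel spatula with a handle, about 180 mm long, lying flat on the bench. Bystander; origin at its middle
- brush: brush, about 180 mm long, lying flat on the bench. Bystander; origin at its middle
Things that resemble listed ones, but are neither listed nor needed, are in the scene too. What is shaped like the weight2 but pink or red is not meant.

How it is judged:
On the way, in this order (a step that is already met when the one before it is completed fails the run):
1. a first weight lies wholly inside the slot (((x of weight1 in the frame of rack between 0.012 and 0.104 m and y of weight1 in the frame of rack between -0.018 and 0.018 m and height (world z) of weight1 below 0.004 m and angle between weight1's own z axis and vertical below 0.15 rad) or (x of weight2 in the frame of rack between 0.012 and 0.104 m and y of weight2 in the frame of rack between -0.018 and 0.018 m and height (world z) of weight2 below 0.004 m and angle between weight2's own z axis and vertical below 0.15 rad) or (x of weight3 in the frame of rack between 0.012 and 0.104 m and y of weight3 in the frame of rack between -0.018 and 0.018 m and height (world z) of weight3 below 0.004 m and angle between weight3's own z axis and vertical below 0.15 rad))), for 0.1 s.
2. a second weight has followed it ((((x of weight1 in the frame of rack between 0.012 and 0.104 m and y of weight1 in the frame of rack between -0.018 and 0.018 m and height (world z) of weight1 below 0.004 m and angle between weight1's own z axis and vertical below 0.15 rad) and (x of weight2 in the frame of rack between 0.012 and 0.104 m and y of weight2 in the frame of rack between -0.018 and 0.018 m and height (world z) of weight2 below 0.004 m and angle between weight2's own z axis and vertical below 0.15 rad)) or ((x of weight1 in the frame of rack between 0.012 and 0.104 m and y of weight1 in the frame of rack between -0.018 and 0.018 m and height (world z) of weight1 below 0.004 m and angle between weight1's own z axis and vertical below 0.15 rad) and (x of weight3 in the frame of rack between 0.012 and 0.104 m and y of weight3 in the frame of rack between -0.018 and 0.018 m and height (world z) of weight3 below 0.004 m and angle between weight3's own z axis and vertical below 0.15 rad)) or ((x of weight2 in the frame of rack between 0.012 and 0.104 m and y of weight2 in the frame of rack between -0.018 and 0.018 m and height (world z) of weight2 below 0.004 m and angle between weight2's own z axis and vertical below 0.15 rad) and (x of weight3 in the frame of rack between 0.012 and 0.104 m and y of weight3 in the frame of rack between -0.018 and 0.018 m and height (world z) of weight3 below 0.004 m and angle between weight3's own z axis and vertical below 0.15 rad)))), for 0.1 s.
3. the third weight has followed (x of weight1 in the frame of rack between 0.012 and 0.104 m and y of weight1 in the frame of rack between -0.018 and 0.018 m and height (world z) of each of weight1, weight2, weight3 below 0.004 m and angle between each of weight1, weight2, weight3's own z axis and vertical below 0.15 rad and x of weight2 in the frame of rack between 0.012 and 0.104 m and y of weight2 in the frame of rack between -0.018 and 0.018 m and x of weight3 in the frame of rack between 0.012 and 0.104 m and y of weight3 in the frame of rack between -0.018 and 0.018 m), for 0.1 s.
At the end, for the whole second after the job is handed in: all three weights stand flat on the bench in the slot, between its rails and at rest, each centre at least 12 mm past the gate (wholly inside, to 3 mm) (all of step 3 and linear speed of each of weight1, weight2, weight3 below 0.01 m/s); the robot touches nothing.
It fails at once if a weight is lifted more than 6 mm or tipped more than about 20 degrees (height (world z) of any of weight1, weight2, weight3 above 0.006 m or angle between any of weight1, weight2, weight3's own z axis and vertical above 0.35 rad).
It fails at once if a bystander is moved more than 15 mm (distance of any of bottle1, bottle2, jar, dish, dipper, spatula, brush from where it was at the start of the episode above 0.015 m).
It also fails if it takes over 64 s, if anything falls off the work surface, if the arm or the gripper's body presses on something with over 40 N, if the wrist force passes 120 N, or if a joint passes its speed limit or range.

### The arm

A 6-joint arm with a two-finger parallel gripper is mounted at the origin on the work surface. World frame = base frame: x ahead of the robot, y to its left, z up, the work surface at z = 0. Lengths are in m, angles in rad, forces in N, time in s.
With the tool pointing down it reaches from about 0.25 to 0.725 m from the base axis. Payload 4 kg.
Tool frame: the origin (TCP) lies between the finger pads; the fingertips stand 11 mm ahead of it and the grasp point (between the pads) lies 8 mm behind it (bot.tip_extent is the distance from the TCP to the fingertips, in m); z points along the fingers, y is the line along which they close (so a half turn about z gives the same grasp; the last joint's range is limited). The gripper opens to 85 mm and grips with 20 to 120 N. Pads are 22 mm wide; open, the fingers measure 114 mm over their backs; the gripper's body (76 mm by 85 mm) begins 54 mm behind the grasp point. The pads swing forward as they close: fully open they stand 13 mm farther back than shut.
Start: joints at [-1.156, 0.241, 0.005, 1.335, 0, 1.571], TCP at [0.202, -0.458, 0.207] pointing down, gripper open.
Joint ranges: [-2.72, 2.72], [-1.05, 1.87], [-1.09, 1.28], [-1.99, 2.15], [-1.42, 1.44], [-3.14, 3.14]. Speed limits (rad/s): [2.79, 2.79, 3.14, 3.14, 3.14, 3.14].

### API

Orientations are given as a unit quaternion [x, y, z, w].
In Python, from workcell import bot gives the robot as it stands. The module is installed in compiled form; this text tells all that it offers.
- The arm moves only by the tool drive_tool, never from a script. Its argument "rows" is a list of rows, each an object of numbers: "dx", "dy", "dz": the shift along the tool's x, y, z in units of 50 mm (1.0 is 50 mm); "wx", "wy", "wz": the turn, a rotation vector about the tool's x, y, z in units of 5 degrees (1.0 is 5 degrees); "hand": the finger opening in mm, from 0 to 85.4. A call has 1 to 20 rows; each row is the pose to reach, as a shift and turn from the pose commanded when the call began, along the tool's axes at that moment; what a row does not reach only later rows make up. A row lasts 1/10 s, in which the tool goes at most 50 mm and 8.59 degrees, less where a joint would pass 70% of its speed; a pose out of reach is approached as far as the arm can. A call with a gripper value outside its range is refused whole. The fingers move at their own pace and stop on an object; the grip force is fixed at half the most. Time passes only in rows, so rows that repeat a pose let the fingers close. It gives the time, the measured TCP pose, the force, the opening and the grip force at its end, in the units of the state.
- bot.get_obs(): the state, without advancing time (a new reading comes with each control period).
- bot.camera(name): name is "scene" or "side" or "wrist"; returns the picture (480x640x3 uint8, red, green, blue); there is no depth.
- bot.get_calibration(name): a dict with "vfov" (degrees; the focal length in pixels is half the picture's height over the tangent of half this angle, whatever the lens; pixels are square), "cx", "cy" (the principal point, pixels), "k1" (the pictures are not rectified: a ray, as slopes to the right and down, at radius r is drawn at 1 + k1 r^2 times it, then the intrinsics apply), "origin" and "rotation" of the camera in the world; the wrist camera has in their place "mount" (4x4, takes a point from camera to tool coordinates, whose origin is the TCP and whose axes are the flange's). Camera axes: x right, y up, looking along -z (the intrinsics and any distortion apply to the point x, -y, -z); pixel columns grow to the right and rows downward; lengths in m; the calibration is good to about 2 mm. A picture is of the moment at which its call begins: read the wrist's pose just before it. get_calibration takes no time and is no camera call.
- bot.job_done(): hands the job in; it is judged then, once.
Trained networks look in the newest picture that a camera, given by its name, has taken for a name from the list of things; names that differ only in an ending like _2 or _b are one class to them, and where a whole thing is asked for, a point or a joint stands for the part that bears it (a point fixed in the world has none). Each returns a list of dicts, best first, with "score" (0 to 1); they miss things now and then, are a little off and sometimes report something else, mostly with a low value. They report only what shows in the picture. A call takes as long as a camera call. They do not tell look-alikes from the thing itself.
- bot.look_for(camera, thing): "extent" ([centre column, centre row, width, height] in pixels, round what is visible of it).
- bot.outline_of(camera, thing): "region" (480x640 bool, what is visible of it) and "extent" ([centre column, centre row, width, height] in pixels, round what is visible of it).
The state is a dict: "clock": time; "joint_pos": joint angles; "joint_vel": joint speeds; "tau": joint torques, N m; "eef_pos": TCP position; "tool_rot": TCP orientation; "ft_force": force on the tool from outside, world axes, zero at the start; "ft_torque": the same for the moment, N m; "grip_width": finger opening in m; "grasp_force": force on a finger pad.
Only numpy, scipy, OpenCV 4.12 (cv2) and the standard library are available. Lean on these libraries where they do the work, as an engineer would, in place of code of your own. Each camera call takes 0.05 s, during which the arm holds its last target. There are 200 camera calls.

## Working session

There is one attempt and no reset: what is moved stays moved. The work goes in short steps, Python scripts to look and compute and a tool call to move; the robot and the scene stay as the last step left them, time stands still between calls to the robot, and variables do not carry over. Pictures are saved under pics/ and viewed, at most 10 in all, crops included, and the job is handed in when it is done.

Besides the shell and the picture viewer there is one more tool, called after "Call:" in YAML: its name, and indented under it one key for each argument. drive_tool: Moves the arm, as the interface text tells. Its arguments: {"type":"object","properties":{"rows":{"type":"array","items":{"type":"object","properties":{"dx":{"type":"number"},"dy":{"type":"number"},"dz":{"type":"number"},"wx":{"type":"number"},"wy":{"type":"number"},"wz":{"type":"number"},"hand":{"type":"number"}}}}},"required":["rows"]}

```bash
mkdir -p pics
cat > h.py <<'E'
import numpy as np, cv2
from workcell import bot
from scipy.spatial.transform import Rotation as R
def cal(n):
    c=bot.get_calibration(n)
    if 'mount' in c:
        o=bot.get_obs(); T=np.eye(4);T[:3,:3]=R.from_quat(o['tool_rot']).as_matrix();T[:3,3]=o['eef_pos']
        M=T@np.array(c['mount']); org,rot=M[:3,3],M[:3,:3]
    else: org,rot=np.array(c['origin']),np.array(c['rotation']).reshape(3,3)
    return c,240/np.tan(np.radians(c['vfov'])/2),org,rot
def p2w(n,u,v,z=0,C=None):
    c,f,o,r=C or cal(n); d=np.array([(u-c['cx'])/f,(v-c['cy'])/f]); s=d.copy()
    for _ in range(20): s=d/(1+c['k1']*(s@s))
    ray=r@np.array([s[0],-s[1],-1]); return (o+ray*(z-o[2])/ray[2])
def w2p(n,p,C=None):
    c,f,o,r=C or cal(n); q=r.T@(np.array(p)-o); s=np.array([q[0],-q[1]])/-q[2]; s=s*(1+c['k1']*(s@s))
    return np.array([c['cx'],c['cy']])+f*s
def save(n,name): 
    im=bot.camera(n); cv2.imwrite('pics/'+name,im[:,:,::-1]); return im
E
python3 - <<'E'
from h import *
for n in ['scene','side']:
    save(n,n+'1.png'); C=cal(n); print(n,C[2],C[0]['vfov'],C[0]['k1'])
    for t in ['rack','weight1','jar','dish','dipper','bottle1','spatula','brush']:
        for d in bot.look_for(n,t)[:5]:
            e=d['extent']; print(t,round(d['score'],2),np.round(e),np.round(p2w(n,e[0],e[1],0.01,C)[:2],3))
print(bot.get_obs())
E
```

```text
Traceback (most recent call last):
  File "h.py", line 9, in cal
    else: org,rot=np.array(c['origin']),np.array(c['rotation']).reshape(3,3)
                                        ~~~~~~~~~~~~~~~~~~~~~~~~~~~~~~~^^^^^
ValueError: cannot reshape array of size 4 into shape (3,3)
```

```bash
sed -i "s/np.array(c\['rotation'\]).reshape(3,3)/R.from_quat(c['rotation']).as_matrix()/" h.py
python3 - <<'E'
from h import *
for n in ['scene','side']:
    save(n,n+'1.png'); C=cal(n); print(n,C[2],C[0]['vfov'],C[0]['k1'])
    for t in ['rack','weight1','jar','dish','dipper','bottle1','spatula','brush']:
        for d in bot.look_for(n,t)[:5]:
            e=d['extent']; print(t,round(d['score'],2),np.round(e),np.round(p2w(n,e[0],e[1],0.01,C)[:2],3))
print(bot.get_obs())
E
```

```text
scene [ 1.13405548 -0.23292643  0.62453815] 52.74157352134645 0.011322041653453378
rack 0.69 [331. 226.  94.  52.] [ 0.534 -0.036]
weight1 0.76 [411. 221.  18.  20.] [0.573 0.105]
weight1 0.75 [411. 200.  15.  16.] [0.52  0.131]
weight1 0.74 [454. 245.  20.  17.] [0.652 0.149]
weight1 0.73 [381. 321.  23.  20.] [ 0.754 -0.034]
weight1 0.56 [396. 246.  19.  14.] [0.62  0.053]
jar 0.69 [397. 159.  24.  32.] [0.391 0.16 ]
jar 0.26 [332. 225.  88.  51.] [ 0.531 -0.034]
dish 0.61 [432. 288.  44.  31.] [0.725 0.067]
dipper 0.72 [330. 225.  93.  53.] [ 0.529 -0.036]
dipper 0.65 [469. 213.  17.  20.] [0.591 0.215]
bottle1 0.96 [310. 251.  21.  52.] [ 0.579 -0.09 ]
bottle1 0.55 [312. 181.  22.  45.] [ 0.397 -0.03 ]
bottle1 0.36 [468. 211.  22.  24.] [0.585 0.216]
spatula 0.84 [182. 252.  85.  62.] [ 0.502 -0.3  ]
spatula 0.27 [331. 226.  96.  50.] [ 0.532 -0.035]
brush 0.56 [169. 363. 120.  48.] [ 0.716 -0.344]
side [0.25464371 0.44242355 0.56524717] 57.160838471155266 0.024378941241466928
rack 0.58 [335. 278.  94.  75.] [ 0.531 -0.013]
weight1 0.76 [280. 234.  16.  12.] [ 0.683 -0.056]
weigh
[... 555 characters left out ...]
_pos': array([-1.15602612e+00,  2.40579847e-01,  4.98373671e-03,  1.33519646e+00,
        9.95286220e-06,  1.57077444e+00]), 'joint_vel': array([ 2.06877296e-04, -4.61275471e-04, -9.04479263e-04, -9.73045440e-05,
        2.68909752e-04,  7.85755570e-04]), 'tau': array([ 8.97915385e-06, -3.72208858e+01,  2.52696419e+01,  1.17070063e-03,
       -1.75513065e-05,  8.58389967e-06]), 'eef_pos': array([ 0.20149008, -0.45759697,  0.20671032]), 'tool_rot': array([9.78570418e-01, 2.05912448e-01, 5.25691924e-06, 8.15277081e-07]), 'ft_force': array([ 0.00605408,  0.09739587, -0.85003273]), 'ft_torque': array([-0.01308774,  0.05565819,  0.01797509]), 'grasp_force': 0.0, 'grip_width': 0.08522202161996194}
```

View pics/scene1.png

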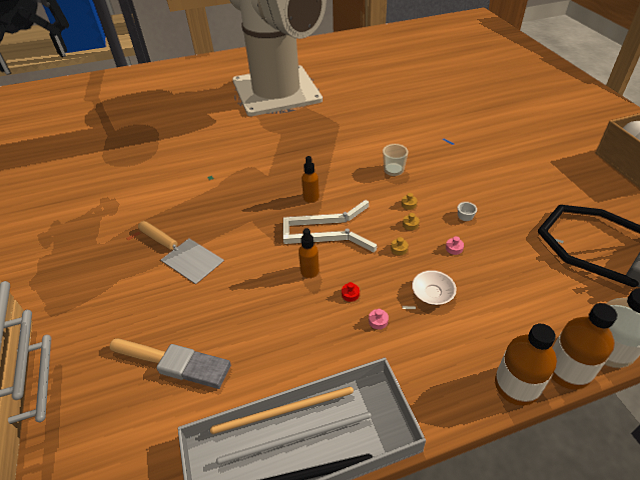

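View pics/side1.png

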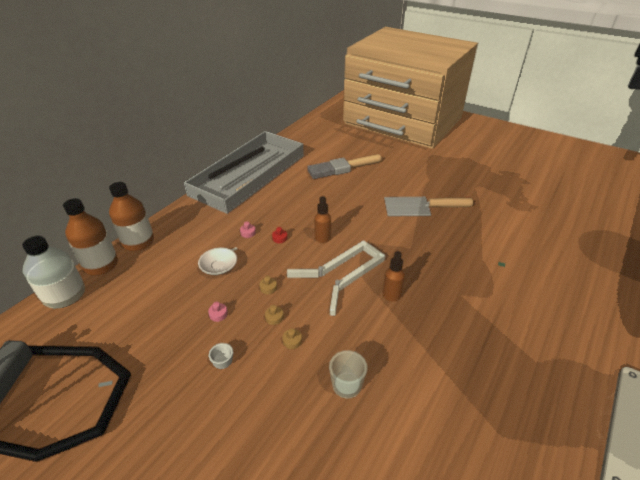

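In the scene image the brass weights are at (409,201), (411,222) and (400,246). The pink and red look-alikes at (455,245), (378,319) and (350,292) are not meant. The rack's gate is near (347,228) and its slot runs left, which is world -y. Next I'll get an overhead look.

Call:
drive_tool:
  rows:
    - {"dx": 0.8, "dy": -0.5, "dz": -0.6, "hand": 0}
    - {"dx": 1.6, "dy": -1, "dz": -1.2, "hand": 0}
    - {"dx": 2.4, "dy": -1.5, "dz": -1.8, "hand": 0}
    - {"dx": 3.2, "dy": -2, "dz": -2.4, "hand": 0}
    - {"dx": 4, "dy": -2.5, "dz": -2.6, "hand": 0}
    - {"dx": 4.8, "dy": -3, "dz": -2.8, "hand": 0}
    - {"dx": 5.6, "dy": -3.5, "dz": -2.8, "hand": 0}
    - {"dx": 6.4, "dy": -4, "dz": -2.8, "hand": 0}
    - {"dx": 7.2, "dy": -4.5, "dz": -2.8, "hand": 0}
    - {"dx": 8, "dy": -5, "dz": -2.8, "hand": 0}
    - {"dx": 8.8, "dy": -5.5, "dz": -2.8, "hand": 0}
    - {"dx": 9.6, "dy": -6, "dz": -2.8, "hand": 0}
    - {"dx": 10, "dy": -6.5, "dz": -2.8, "hand": 0}
    - {"dx": 10, "dy": -6.5, "dz": -2.8, "hand": 0}
    - {"dx": 10, "dy": -6.5, "dz": -2.8, "hand": 0}
    - {"dx": 10, "dy": -6.5, "dz": -2.8, "hand": 0}
    - {"dx": 10, "dy": -6.5, "dz": -2.8, "hand": 0}

```text
invalid input at $.rows[0]: expected keys dx, dy, dz, wx, wy, wz, hand
```

Run:
```python
from h import *
n='wrist';C=cal(n);im=save(n,'wrist1.png');print(C[0])
print(bot.get_obs()['joint_pos'],bot.get_obs()['eef_pos'])
for t in ['rack','weight1','jar','dish','dipper','bottle1']:
    for d in bot.look_for(n,t)[:6]:
        e=d['extent']; print(t,round(d['score'],2),np.round(e),np.round(p2w(n,e[0],e[1],0.01,C)[:2],3))
```

```text
{'vfov': 68.69952286805841, 'cx': 321.9620701956159, 'cy': 239.31797863564103, 'k1': -0.02534064685553821, 'mount': array([[-1.20821482e-05,  9.58574918e-01,  2.84840529e-01,
         7.09175110e-02],
       [ 9.99999570e-01,  2.75724121e-04, -8.85478216e-04,
        -1.54219103e-05],
       [-9.27334612e-04,  2.84840396e-01, -9.58574509e-01,
        -1.66104281e-01],
       [ 0.00000000e+00,  0.00000000e+00,  0.00000000e+00,
         1.00000000e+00]])}
[-1.15597559e+00  2.40561813e-01  5.04095799e-03  1.33521773e+00
 -4.95197320e-06  1.57077806e+00] [ 0.20151713 -0.45760783  0.20674122]
```

View pics/wrist1.png

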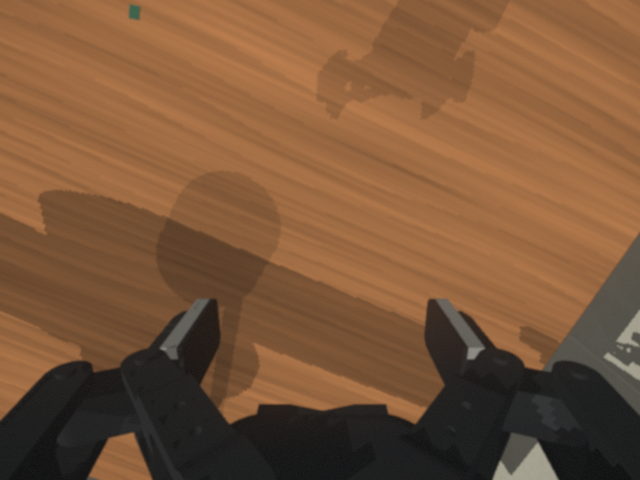

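That call needs all seven keys in every row, so nothing moved. The wrist picture shows only bench and fingers.

Call:
drive_tool:
  rows:
    - {"dx": 1, "dy": -0.6, "dz": -0.8, "wx": 0, "wy": 0, "wz": 0, "hand": 0}
    - {"dx": 2, "dy": -1.2, "dz": -1.6, "wx": 0, "wy": 0, "wz": 0, "hand": 0}
    - {"dx": 3, "dy": -1.9, "dz": -2.4, "wx": 0, "wy": 0, "wz": 0, "hand": 0}
    - {"dx": 4, "dy": -2.5, "dz": -2.8, "wx": 0, "wy": 0, "wz": 0, "hand": 0}
    - {"dx": 5, "dy": -3.1, "dz": -2.8, "wx": 0, "wy": 0, "wz": 0, "hand": 0}
    - {"dx": 6, "dy": -3.8, "dz": -2.8, "wx": 0, "wy": 0, "wz": 0, "hand": 0}
    - {"dx": 7, "dy": -4.4, "dz": -2.8, "wx": 0, "wy": 0, "wz": 0, "hand": 0}
    - {"dx": 8, "dy": -5, "dz": -2.8, "wx": 0, "wy": 0, "wz": 0, "hand": 0}
    - {"dx": 9, "dy": -5.7, "dz": -2.8, "wx": 0, "wy": 0, "wz": 0, "hand": 0}
    - {"dx": 10, "dy": -6.5, "dz": -2.8, "wx": 0, "wy": 0, "wz": 0, "hand": 0}
    - {"dx": 10, "dy": -6.5, "dz": -2.8, "wx": 0, "wy": 0, "wz": 0, "hand": 0}
    - {"dx": 10, "dy": -6.5, "dz": -2.8, "wx": 0, "wy": 0, "wz": 0, "hand": 0}
    - {"dx": 10, "dy": -6.5, "dz": -2.8, "wx": 0, "wy": 0, "wz": 0, "hand": 0}
    - {"dx": 10, "dy": -6.5, "dz": -2.8, "wx": 0, "wy": 0, "wz": 0, "hand": 0}
    - {"dx": 10, "dy": -6.5, "dz": -2.8, "wx": 0, "wy": 0, "wz": 0, "hand": 0}
    - {"dx": 10, "dy": -6.5, "dz": -2.8, "wx": 0, "wy": 0, "wz": 0, "hand": 0}

```text
clock: 2.9
eef_pos: [0.5276, 0.0405, 0.3468]
tool_rot: [0.979, 0.205, -0.0, 0.0]
ft_force: [-0.7, -0.0, -0.4]
grip_width: 0.0
grasp_force: 0.0
```

Run:
```python
from h import *
n='wrist';C=cal(n);im=save(n,'wrist2.png')
o=bot.get_obs();print(o['joint_pos'],o['eef_pos'],o['tool_rot'],o['clock'])
for t in ['rack','weight1','jar','dish','dipper','bottle1']:
    for d in bot.look_for(n,t)[:6]:
        e=d['extent']; print(t,round(d['score'],2),np.round(e),np.round(p2w(n,e[0],e[1],0.01,C)[:2],3))
```

```text
[ 7.62272864e-02  2.93683034e-01  4.36687955e-01  1.71357152e+00
 -2.32123250e-04  2.80465632e+00] [0.52763263 0.0402217  0.34707887] [9.78737745e-01 2.05115577e-01 9.88019599e-05 1.30007462e-04] 2.95
rack 0.74 [367. 198. 123. 113.] [ 0.539 -0.026]
weight1 0.89 [441.  61.  31.  25.] [ 0.742 -0.037]
weight1 0.83 [284.  69.  25.  26.] [0.65  0.147]
weight1 0.8 [265. 170.  23.  18.] [0.517 0.124]
weight1 0.77 [436. 111.  19.  24.] [ 0.684 -0.06 ]
weight1 0.74 [294. 140.  22.  22.] [0.571 0.101]
weight1 0.72 [337. 122.  19.  24.] [0.616 0.057]
jar 0.97 [221. 238.  36.  39.] [0.397 0.147]
dish 0.77 [368.  36.  51.  61.] [0.73  0.064]
dipper 0.86 [222.  97.  27.  28.] [0.584 0.211]
bottle1 0.85 [447. 176.  37.  30.] [ 0.613 -0.116]
bottle1 0.58 [347. 275.  30.  41.] [ 0.418 -0.05 ]
```

View pics/wrist2.png

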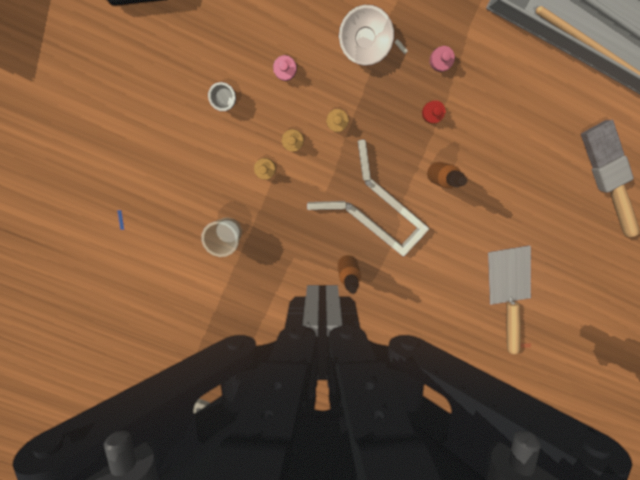

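```bash
cat > fit.py <<'E'
from h import *
from scipy.optimize import minimize
def polys():
    P=[[(0,18),(108,18),(108,28),(0,28)],[(104,-28),(114,-28),(114,28),(104,28)]]
    a=np.array([-46,60.]);b=np.array([0,22.]);d=(b-a)/np.hypot(*(b-a));n=np.array([-d[1],d[0]])*4.5
    P.append([a+n,b+n,b-n,a-n])
    P+= [[(x,-y) for x,y in P[0]],[(x,-y) for x,y in P[2]]]
    return [np.array(p)/1000 for p in P]
def rw(q,p): c,s=np.cos(q[2]),np.sin(q[2]); return np.array([q[0]+c*p[0]-s*p[1],q[1]+s*p[0]+c*p[1]])
def wr(q,p): c,s=np.cos(q[2]),np.sin(q[2]); d=np.array(p[:2])-q[:2]; return np.array([c*d[0]+s*d[1],-s*d[0]+c*d[1]])
def draw(n,C,q,S=8):
    m=np.zeros((480,640),np.uint8)
    for p in polys():
        for z in (0.014,0.007,0):
            px=[w2p(n,[*rw(q,x),z],C) for x in p]
            cv2.fillConvexPoly(m,np.round(np.array(px)*16).astype(np.int32),255,cv2.LINE_AA,4)
    return m
def fitrack(n,C,im,q0):
    hsv=cv2.cvtColor(im,cv2.COLOR_RGB2HSV); w=((hsv[...,1]<70)&(hsv[...,2]>130)).astype(np.uint8)*255
    near=cv2.dilate(draw(n,C,q0),np.ones((25,25))); w=w&near
    wf=cv2.GaussianBlur(w,(0,0),1.0).astype(float)
    f=lambda q: np.mean((cv2.GaussianBlur(draw(n,C,q),(0,0),1.0)-wf)**2)
    for st in (0.012,0.003):
        r=minimize(f,q0,method='Nelder-Mead',options=dict(initial_simplex=np.array(q0)+np.vstack([np.zeros(3),np.diag([st,st,st*8])]),xatol=1e-4,fatol=1e-3)); q0=r.x
    return r.x,r.fun
def weights(n,C,im,guess):
    hsv=cv2.cvtColor(im,cv2.COLOR_RGB2HSV); out=[]
    for g in guess:
        lab=cv2.GaussianBlur(hsv,(0,0),0.7).astype(float)
        def model(p):
            m=np.zeros((480,640),np.uint8);t=np.linspace(0,6.283,40,endpoint=False)
            for rad,z0,z1 in ((.015,0,.012),(.006,.012,.026)):
                px=[w2p(n,[p[0]+rad*np.cos(a),p[1]+rad*np.sin(a),z],C) for a in t for z in (z0,z1)]
                cv2.fillConvexPoly(m,cv2.convexHull(np.round(np.array(px)*16).astype(np.int32)),255,cv2.LINE_AA,4)
            return m/255.
        near=cv2.dilate(model(g),np.ones((15,15)))>0
        w=((hsv[...,0]>=17)&(hsv[...,0]<=32)&(hsv[...,1]>90)&near).astype(float)
        w=cv2.GaussianBlur(w,(0,0),1)
        f=lambda p: np.mean((cv2.GaussianBlur(model(p),(0,0),1)-w)**2)*1e6
        r=minimize(f,g,method='Nelder-Mead',options=dict(initial_simplex=np.array(g)+np.array([[0,0],[.008,0],[0,.008]]),xatol=1e-4,fatol=1e-2)); out.append((r.x,r.fun/w.sum(),w.sum()))
    return out
E
python3 - <<'E'
from fit import *
n='wrist';C=cal(n);im=cv2.imread('pics/wrist2.png')[:,:,::-1].copy()
g=(p2w(n,349,207,.02,C)+p2w(n,369,183,.02,C))/2; e=p2w(n,415,241,.014,C)
q,f=fitrack(n,C,im,[g[0],g[1],np.arctan2(e[1]-g[1],e[0]-g[0])]);print('rack',q,f,'g',g)
hsv=cv2.cvtColor(im,cv2.COLOR_RGB2HSV)
for u,v in [(265,175),(294,146),(337,126),(300,180)]: print(hsv[v,u])
vis=cv2.resize(im[80:300,190:490],None,fx=2.6,fy=2.6,interpolation=cv2.INTER_CUBIC)
ws=weights(n,C,im,[(.517,.124),(.571,.101),(.616,.057)])
def dot(p,c): u=(w2p(n,p,C)-[190,80])*2.6; cv2.circle(vis,tuple(int(x) for x in u),2,c,-1)
for w,fv,s in ws:
    print(w,fv,s,'rack mm',wr(q,w)*1000)
    for a in np.linspace(0,6.28,24): dot([w[0]+.015*np.cos(a),w[1]+.015*np.sin(a),.012],(255,0,0))
for nm,p in dict(b1=(.613,-.116),).items(): pass
for P in polys():
    for x in P: dot([*rw(q,x),.014],(0,0,255))
for nm,(u,v),z in [('bottleA',(347,258),0),('bottleB',(437,177),0),('jar',(225,245),0),('dish',(368,36),.01),('dip',(222,97),.01),('pink',(284,70),.006),('red',(433,113),.006)]:
    w=p2w(n,u,v,z,C);print(nm,w,wr(q,w)*1000)
cv2.imwrite('pics/crop1.png',vis[:,:,::-1])
E
```

```text
rack [ 0.53957378 -0.01129046 -1.83979299] 23.64548828125 g [ 0.53970172 -0.01177573  0.02      ]
[ 17 149 178]
[ 18 148 164]
[ 17 149 176]
[ 13 147 163]
[0.51907594 0.12534838] 0.39211120941465044 327.00000000000006 rack mm [-126.27744069  -56.07442473]
[0.5709528  0.10372335] 0.27749933557339856 348.00000000000006 rack mm [-119.21710807   -0.31600062]
[0.61965856 0.0576115 ] 0.2846507746856842 359.0000000000001 rack mm [-87.70778083  58.89309074]
bottleA [ 0.44157251 -0.04020819  0.        ] [ 53.92303839 -86.79165088]
bottleB [ 0.60730027 -0.10771235  0.        ] [74.95509181 90.91641433]
jar [0.3855737 0.1400235 0.       ] [-104.94468602 -188.67578928]
dish [0.72978987 0.06402469 0.01      ] [-123.15931634  163.35946844]
dip [0.58483006 0.21147117 0.01      ] [-226.77818167  -15.57331306]
pink [0.64935473 0.14829231 0.006     ] [-183.01971702   63.42160341]
red [ 0.68147377 -0.05855076  0.006     ] [  7.84877684 149.35708375]
```

View pics/crop1.png

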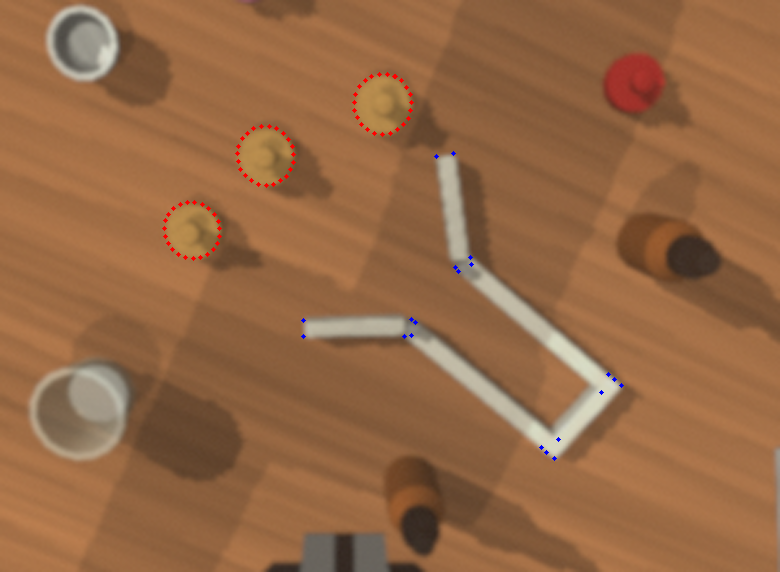

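The crop confirms the three brass weights, at crop (192,230), (265,156) and (383,104), with the red look-alike at (634,84). The rack fit overlays its walls well. Weights in the rack frame, in mm: A (-126,-56), B (-119,0), C (-88,59).

Plan: keep the fingers closed and push the rim with tool y = -rack x. B goes first.

```bash
cat > go.py <<'E'
from fit import *
Q=np.array([0.53957,-0.01129,-1.83979])
def to(x,y,z,face=0):
    """pusher centre at rack (x,y) mm, TCP height z mm, tool -y facing rack angle 'face' deg -> drive units"""
    o=bot.get_obs();r=R.from_quat(o['tool_rot']);a=Q[2]+np.radians(face)
    t=np.array([*rw(Q,(x/1000,y/1000)),z/1000]); d=r.as_matrix().T@(t-o['eef_pos'])/.05
    Y=np.array([-np.cos(a),-np.sin(a),0]);Z=np.array([0,0,-1.]);M=np.c_[np.cross(Y,Z),Y,Z]
    w=np.degrees((r.inv()*R.from_matrix(M)).as_rotvec())/5
    print('d',np.round(d,3),'w',np.round(w,2),'now rack',np.round(wr(Q,o['eef_pos'])*1000,1),'z',round(o['eef_pos'][2]*1000,1),'t',o['clock'],'j6',round(o['joint_pos'][5],2))
E
python3 - <<'E'
from go import *
print(bot.tip_extent); to(-170,0,100)
E
```

```text
0.011
d [ 1.938 -1.595  4.942] w [ 1.000e-02  0.000e+00 -2.818e+01] now rack [-47. -25.] z 347.0 t 3.25 j6 2.8
```

Call:
drive_tool:
  rows:
    - {"dx": 1.94, "dy": -1.6, "dz": 4.9, "wx": 0, "wy": 0, "wz": -28.2, "hand": 0}
    - {"dx": 1.94, "dy": -1.6, "dz": 4.9, "wx": 0, "wy": 0, "wz": -28.2, "hand": 0}
    - {"dx": 1.94, "dy": -1.6, "dz": 4.9, "wx": 0, "wy": 0, "wz": -28.2, "hand": 0}
    - {"dx": 1.94, "dy": -1.6, "dz": 4.9, "wx": 0, "wy": 0, "wz": -28.2, "hand": 0}
    - {"dx": 1.94, "dy": -1.6, "dz": 4.9, "wx": 0, "wy": 0, "wz": -28.2, "hand": 0}
    - {"dx": 1.94, "dy": -1.6, "dz": 4.9, "wx": 0, "wy": 0, "wz": -28.2, "hand": 0}
    - {"dx": 1.94, "dy": -1.6, "dz": 4.9, "wx": 0, "wy": 0, "wz": -28.2, "hand": 0}
    - {"dx": 1.94, "dy": -1.6, "dz": 4.9, "wx": 0, "wy": 0, "wz": -28.2, "hand": 0}
    - {"dx": 1.94, "dy": -1.6, "dz": 4.9, "wx": 0, "wy": 0, "wz": -28.2, "hand": 0}
    - {"dx": 1.94, "dy": -1.6, "dz": 4.9, "wx": 0, "wy": 0, "wz": -28.2, "hand": 0}
    - {"dx": 1.94, "dy": -1.6, "dz": 4.9, "wx": 0, "wy": 0, "wz": -28.2, "hand": 0}
    - {"dx": 1.94, "dy": -1.6, "dz": 4.9, "wx": 0, "wy": 0, "wz": -28.2, "hand": 0}
    - {"dx": 1.94, "dy": -1.6, "dz": 4.9, "wx": 0, "wy": 0, "wz": -28.2, "hand": 0}
    - {"dx": 1.94, "dy": -1.6, "dz": 4.9, "wx": 0, "wy": 0, "wz": -28.2, "hand": 0}
    - {"dx": 1.94, "dy": -1.6, "dz": 4.9, "wx": 0, "wy": 0, "wz": -28.2, "hand": 0}
    - {"dx": 1.94, "dy": -1.6, "dz": 4.9, "wx": 0, "wy": 0, "wz": -28.2, "hand": 0}
    - {"dx": 1.94, "dy": -1.6, "dz": 4.9, "wx": 0, "wy": 0, "wz": -28.2, "hand": 0}
    - {"dx": 1.94, "dy": -1.6, "dz": 4.9, "wx": 0, "wy": 0, "wz": -28.2, "hand": 0}
    - {"dx": 1.94, "dy": -1.6, "dz": 4.9, "wx": 0, "wy": 0, "wz": -28.2, "hand": 0}
    - {"dx": 1.94, "dy": -1.6, "dz": 4.9, "wx": 0, "wy": 0, "wz": -28.2, "hand": 0}

```text
clock: 5.25
eef_pos: [0.5847, 0.1535, 0.1017]
tool_rot: [0.133, 0.991, 0.0, 0.0]
ft_force: [-0.5, -0.1, -0.4]
grip_width: -0.0003
grasp_force: 0.0
```

Run:
```python
from go import *
to(-165,0,16)
C=cal('wrist');im=save('wrist','wrist3.png')
for d in bot.look_for('wrist','weight1')[:4]:
    e=d['extent'];print(d['score'],np.round(e),wr(Q,p2w('wrist',e[0],e[1],.01,C))*1000)
```

```text
d [-0.006 -0.118  1.714] w [0.   0.   0.02] now rack [-170.9   -0.3] z 101.7 t 5.25 j6 0.52
0.74 [124. 387.  30.  21.] [  5.79640498 140.05215132]
0.7 [256. 232.  43.  39.] [-119.83193791   -2.62764152]
0.66 [225. 305.  35.  39.] [-91.29181961  58.52815728]
0.45 [343. 293.   8.   4.] [-186.56799739   47.53053976]
```

View pics/wrist3.png

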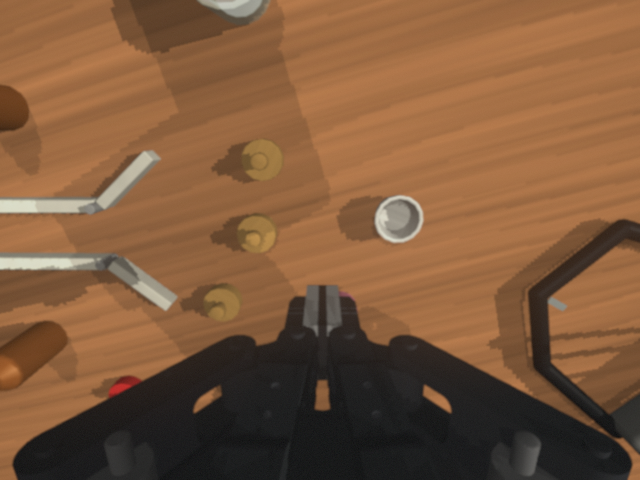

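The weights and rack are as expected: B at (256,232) is left of the fingers at (322,300), with the dipper at (398,219) behind it and clear. Next I descend and push B.

Call:
drive_tool:
  rows:
    - {"dx": 0, "dy": 0, "dz": 0.6, "wx": 0, "wy": 0, "wz": 0, "hand": 0}
    - {"dx": 0, "dy": 0, "dz": 1.2, "wx": 0, "wy": 0, "wz": 0, "hand": 0}
    - {"dx": 0, "dy": 0, "dz": 1.55, "wx": 0, "wy": 0, "wz": 0, "hand": 0}
    - {"dx": 0, "dy": 0, "dz": 1.71, "wx": 0, "wy": 0, "wz": 0, "hand": 0}
    - {"dx": 0, "dy": -0.15, "dz": 1.71, "wx": 0, "wy": 0, "wz": 0, "hand": 0}
    - {"dx": 0, "dy": -0.3, "dz": 1.71, "wx": 0, "wy": 0, "wz": 0, "hand": 0}
    - {"dx": 0, "dy": -0.4, "dz": 1.71, "wx": 0, "wy": 0, "wz": 0, "hand": 0}
    - {"dx": 0, "dy": -0.5, "dz": 1.71, "wx": 0, "wy": 0, "wz": 0, "hand": 0}
    - {"dx": 0, "dy": -0.6, "dz": 1.71, "wx": 0, "wy": 0, "wz": 0, "hand": 0}
    - {"dx": 0, "dy": -0.75, "dz": 1.71, "wx": 0, "wy": 0, "wz": 0, "hand": 0}
    - {"dx": 0, "dy": -0.9, "dz": 1.71, "wx": 0, "wy": 0, "wz": 0, "hand": 0}
    - {"dx": 0, "dy": -1.05, "dz": 1.71, "wx": 0, "wy": 0, "wz": 0, "hand": 0}
    - {"dx": 0, "dy": -1.2, "dz": 1.71, "wx": 0, "wy": 0, "wz": 0, "hand": 0}
    - {"dx": 0, "dy": -1.35, "dz": 1.71, "wx": 0, "wy": 0, "wz": 0, "hand": 0}
    - {"dx": 0, "dy": -1.5, "dz": 1.71, "wx": 0, "wy": 0, "wz": 0, "hand": 0}
    - {"dx": 0, "dy": -1.65, "dz": 1.71, "wx": 0, "wy": 0, "wz": 0, "hand": 0}
    - {"dx": 0, "dy": -1.75, "dz": 1.71, "wx": 0, "wy": 0, "wz": 0, "hand": 0}
    - {"dx": 0, "dy": -1.75, "dz": 1.71, "wx": 0, "wy": 0, "wz": 0, "hand": 0}

```text
clock: 7.15
eef_pos: [0.5614, 0.0685, 0.0162]
tool_rot: [0.133, 0.991, -0.0, -0.0]
ft_force: [0.6, 0.5, -0.8]
grip_width: -0.0001
grasp_force: 0.0
```

Run:
```python
from go import *
to(0,0,16)
C=cal('wrist');im=save('wrist','wrist4.png')
for d in bot.look_for('wrist','weight1')[:4]:
    e=d['extent'];print(d['score'],np.round(e),wr(Q,p2w('wrist',e[0],e[1],.01,C))*1000)
```

```text
d [ 1.000e-03 -1.654e+00  4.000e-03] w [-0.   -0.    0.02] now rack [-82.7  -0.1] z 16.2 t 7.15 j6 0.39
0.96 [494. 369.  52.  38.] [-181.93875582   55.77670405]
0.92 [391. 276.  61.  60.] [-117.91656417   -2.38015948]
0.72 [415. 170.  59.  65.] [-126.45333299  -57.54594338]
```

View pics/wrist4.png

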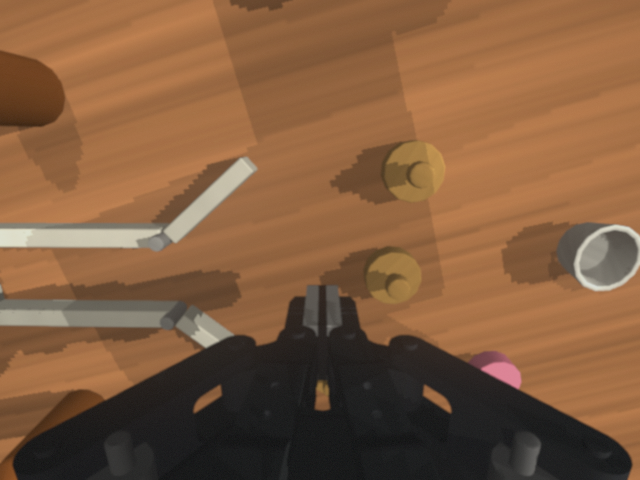

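Run:
```python
from go import *
C=cal('wrist');o=bot.get_obs();r=R.from_quat(o['tool_rot']).as_matrix()
for p in [(0,0,0),(0,0,.011),(.011,0,.011),(.011,.0145,.011),(.011,-.0145,.011)]: print(p,w2p('wrist',o['eef_pos']+r@np.array(p),C))
im=cv2.imread('pics/wrist4.png')[:,:,::-1].copy()
print([(wr(Q,w[0])*1000,w[1:]) for w in weights('wrist',C,im,[rw(Q,(-.118,-.002)),rw(Q,(-.126,-.057))])])
q,f=fitrack('wrist',C,cv2.imread('pics/wrist3.png')[:,:,::-1].copy()*0+im,Q);print(q,f)
save('side','side2.png');C=cal('side')
print(w2p('side',o['eef_pos'],C),[ (np.round(d['extent']),np.round(wr(Q,p2w('side',*d['extent'][:2],.01,C))*1000)) for d in bot.look_for('side','weight1')])
a,b=w2p('side',o['eef_pos'],C).astype(int)
im=cv2.imread('pics/side2.png')[max(0,b-110):b+90,a-130:a+130]; cv2.imwrite('pics/side2c.png',cv2.resize(im,None,fx=3,fy=3))
```

```text
(0, 0, 0) [324.0765748  284.53758135]
(0, 0, 0.011) [323.97531673 276.26869674]
(0.011, 0, 0.011) [324.00918406 257.1632397 ]
(0.011, 0.0145, 0.011) [351.14349032 257.16668172]
(0.011, -0.0145, 0.011) [296.87607252 257.15439587]
[(array([-119.99405437,   -1.00217969]), (np.float64(0.355482057684104), np.float64(2405.0000000000005))), (array([-126.84714207,  -56.6386109 ]), (np.float64(0.3251942792245682), np.float64(2909.0000000000005)))]
[ 0.53958465 -0.0104874  -1.84159197] 1111.3761263020833
[292.14771942 298.82326164] [(array([248., 228.,  15.,  14.]), array([-31., 208.])), (array([292., 340.,  21.,  22.]), array([-131.,  -60.])), (array([267., 287.,  13.,  17.]), array([-96.,  54.])), (array([276., 313.,  13.,  19.]), array([-118.,   -2.]))]
```

View pics/side2c.png

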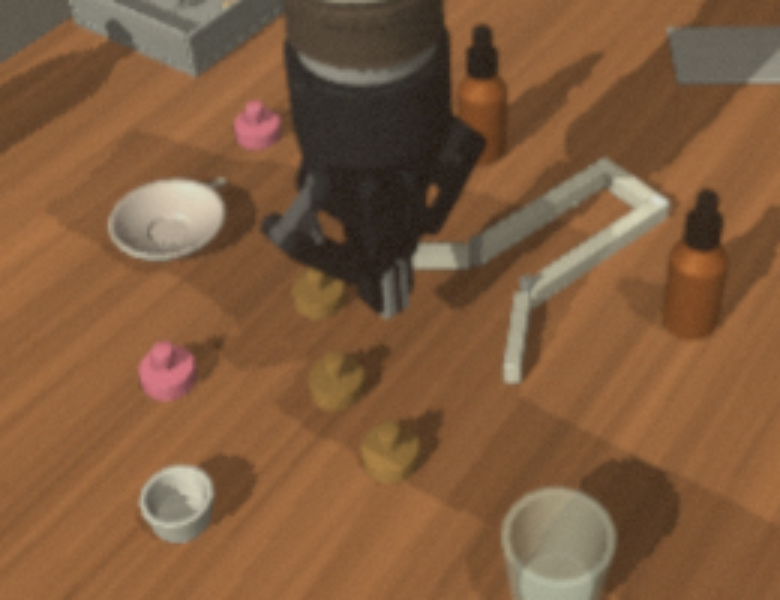

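Run:
```python
from go import *
def ray(n,u,v): C=cal(n);a=C[2];b=p2w(n,u,v,0,C)-a;return a,b/np.linalg.norm(b)
a,A=ray('wrist',323,286);
o=bot.get_obs();r=R.from_quat(o['tool_rot']).as_matrix()
save('scene','scene2.png');print(w2p('scene',o['eef_pos']),w2p('side',o['eef_pos']+r@np.array([0,0,.011])))
for u,v in [(162+388/3,188+318/3)]:
    b,B=ray('side',u,v)
    s=np.linalg.lstsq(np.c_[A,-B],b-a,rcond=None)[0];p,q=a+s[0]*A,b+s[1]*B
    print(p,q,np.linalg.norm(p-q),'tool',r.T@((p+q)/2-o['eef_pos'])*1000)
# scale check: where does the ray meet tool x in 0..11
for h in (-.03,-.02,-.01,0,.011):
    t=(o['eef_pos'][2]-h-a[2])/A[2]; print(h,r.T@(a+A*t-o['eef_pos'])*1000)
im=cv2.imread('pics/wrist4.png')[230:400,230:420]; u,v=w2p('scene',o['eef_pos']).astype(int)
im2=cv2.imread('pics/scene2.png')[v-60:v+40,u-50:u+60]
cv2.imwrite('pics/cmp.png',np.hstack([cv2.resize(im,(400,358)),cv2.resize(im2,(394,358))]))
```

```text
[390.96104059 219.66582822] [292.37257512 303.35149798]
[0.5570506  0.07017597 0.02869853] [0.56112638 0.07115754 0.03035257] 0.004506808630619846 tool [  2.93586278   0.42663339 -13.29170124]
-0.03 [ 12.63742948  -0.62489821 -30.00197   ]
-0.02 [  8.15297343  -0.60040019 -20.00130826]
-0.01 [  3.66851739  -0.57590217 -10.00064652]
0 [-8.15938664e-01 -5.51404157e-01  1.52149693e-05]
0.011 [-5.74884032 -0.52445634 11.00074313]
```

View pics/cmp.png

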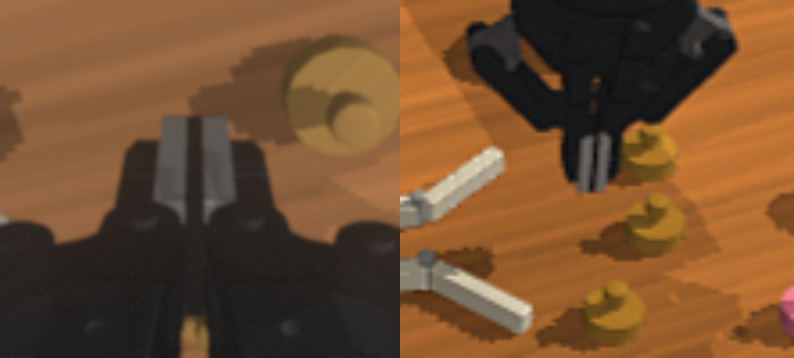

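The side and wrist views agree: B was never touched. The real fingertips end about 25 mm behind the TCP, so they pass above the weights, instead of 11 mm ahead as stated. I'll go back behind B and come down in steps while watching the force.

Call:
drive_tool:
  rows:
    - {"dx": 0, "dy": 0.4, "dz": 0, "wx": 0, "wy": 0, "wz": 0, "hand": 0}
    - {"dx": 0, "dy": 0.8, "dz": 0, "wx": 0, "wy": 0, "wz": 0, "hand": 0}
    - {"dx": 0, "dy": 1.2, "dz": 0, "wx": 0, "wy": 0, "wz": 0, "hand": 0}
    - {"dx": 0, "dy": 1.6, "dz": 0, "wx": 0, "wy": 0, "wz": 0, "hand": 0}
    - {"dx": 0, "dy": 1.66, "dz": 0, "wx": 0, "wy": 0, "wz": 0, "hand": 0}
    - {"dx": 0, "dy": 1.66, "dz": 0.1, "wx": 0, "wy": 0, "wz": 0, "hand": 0}
    - {"dx": 0, "dy": 1.66, "dz": 0.2, "wx": 0, "wy": 0, "wz": 0, "hand": 0}
    - {"dx": 0, "dy": 1.66, "dz": 0.3, "wx": 0, "wy": 0, "wz": 0, "hand": 0}
    - {"dx": 0, "dy": 1.66, "dz": 0.3, "wx": 0, "wy": 0, "wz": 0, "hand": 0}

```text
clock: 8.3
eef_pos: [0.5823, 0.1482, -0.0001]
tool_rot: [0.133, 0.991, -0.001, -0.001]
ft_force: [0.4, 0.3, -1.1]
grip_width: 0.0001
grasp_force: 0.0
```

Run:
```python
from go import *
to(-165,0,-15); o=bot.get_obs(); print(o['ft_force'])
n='side';save(n,'side3.png');a,b=w2p(n,o['eef_pos']).astype(int);print(a,b)
im=cv2.imread('pics/side3.png')[b-70:b+50,a-70:a+90]; cv2.imwrite('pics/side3c.png',cv2.resize(im,None,fx=5,fy=5,interpolation=cv2.INTER_CUBIC))
```

```text
d [-0.025 -0.002  0.298] w [-0.02 -0.03  0.02] now rack [-165.1   -1.2] z -0.1 t 8.3 j6 0.52
[ 0.43607043  0.30278038 -1.08397529]
252 332
```

View pics/side3c.png

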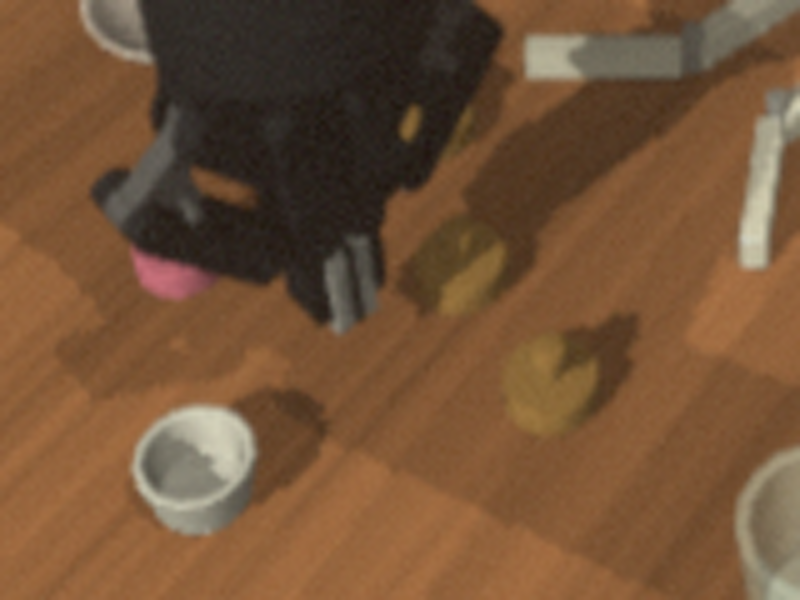

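All ten views are used, so the rest goes by numbers. This last picture shows the tip at crop (342,325), still above the bench and behind B at (458,265).

Run:
```python
from go import *
o=bot.get_obs();r=R.from_quat(o['tool_rot']).as_matrix();C=cal('side');W=cal('wrist')
for k in (0,-10,-15,-20,-25,-30):
    print(k,[np.round((w2p('side',o['eef_pos']+r@np.array([x,y,k])/1000,C)-[252-70,332-70])*5) for x,y in ((11,-5),(11,0),(11,5))], w2p('wrist',o['eef_pos']+r@np.array([11,0,k])/1000,W))
```

```text
0 [array([384., 363.]), array([371., 372.]), array([358., 380.])] [324.11384346 264.44448352]
-10 [array([381., 343.]), array([368., 352.]), array([354., 361.])] [324.22091567 271.86044937]
-15 [array([379., 333.]), array([366., 342.]), array([353., 351.])] [324.2791524  275.89518364]
-20 [array([378., 323.]), array([364., 332.]), array([351., 341.])] [324.34089914 280.17400559]
-25 [array([376., 313.]), array([362., 322.]), array([349., 330.])] [324.40648152 284.7196492 ]
-30 [array([374., 303.]), array([361., 311.]), array([347., 320.])] [324.47626651 289.55774726]
```

Call:
drive_tool:
  rows:
    - {"dx": 0, "dy": 0, "dz": 0.06, "wx": 0, "wy": 0, "wz": 0, "hand": 0}
    - {"dx": 0, "dy": 0, "dz": 0.12, "wx": 0, "wy": 0, "wz": 0, "hand": 0}
    - {"dx": 0, "dy": 0, "dz": 0.12, "wx": 0, "wy": 0, "wz": 0, "hand": 0}

```text
clock: 8.65
eef_pos: [0.5831, 0.1491, -0.0052]
tool_rot: [0.133, 0.991, -0.0, -0.0]
ft_force: [-0.1, -0.8, -0.0]
grip_width: 0.0003
grasp_force: 0.0
```

Both views now agree that the tip is 25 mm behind the TCP. I'll put the tip about 5 mm above the bench (TCP z about -0.020) and begin pushing.

Call:
drive_tool:
  rows:
    - {"dx": 0, "dy": 0, "dz": 0.1, "wx": 0, "wy": 0, "wz": 0, "hand": 0}
    - {"dx": 0, "dy": 0, "dz": 0.2, "wx": 0, "wy": 0, "wz": 0, "hand": 0}
    - {"dx": 0, "dy": 0, "dz": 0.3, "wx": 0, "wy": 0, "wz": 0, "hand": 0}
    - {"dx": 0, "dy": -0.1, "dz": 0.3, "wx": 0, "wy": 0, "wz": 0, "hand": 0}
    - {"dx": 0, "dy": -0.2, "dz": 0.3, "wx": 0, "wy": 0, "wz": 0, "hand": 0}
    - {"dx": 0, "dy": -0.3, "dz": 0.3, "wx": 0, "wy": 0, "wz": 0, "hand": 0}
    - {"dx": 0, "dy": -0.4, "dz": 0.3, "wx": 0, "wy": 0, "wz": 0, "hand": 0}
    - {"dx": 0, "dy": -0.5, "dz": 0.3, "wx": 0, "wy": 0, "wz": 0, "hand": 0}
    - {"dx": 0, "dy": -0.6, "dz": 0.3, "wx": 0, "wy": 0, "wz": 0, "hand": 0}
    - {"dx": 0, "dy": -0.7, "dz": 0.3, "wx": 0, "wy": 0, "wz": 0, "hand": 0}
    - {"dx": 0, "dy": -0.8, "dz": 0.3, "wx": 0, "wy": 0, "wz": 0, "hand": 0}
    - {"dx": 0, "dy": -0.8, "dz": 0.3, "wx": 0, "wy": 0, "wz": 0, "hand": 0}

```text
clock: 9.85
eef_pos: [0.5728, 0.11, -0.0197]
tool_rot: [0.133, 0.991, -0.0, 0.0]
ft_force: [-0.0, -1.2, 1.2]
grip_width: 0.0004
grasp_force: 0.0
```

```bash
cat >> go.py <<'E'
def seen(names=('wrist','side','scene')):
    for n in names:
        C=cal(n); bot.camera(n)
        for d in bot.look_for(n,'weight1')[:7]:
            e=d['extent'];p=wr(Q,p2w(n,e[0],e[1],.01,C))*1000
            if d['score']>.3 and -150<p[0]<120 and abs(p[1])<90: print(n,round(d['score'],2),np.round(e),np.round(p,1))
E
python3 - <<'E'
from go import *
to(0,0,-20); seen(); print(bot.get_obs()['ft_force'])
E
```

```text
d [ 0.003 -2.514  0.007] w [-0.    0.    0.03] now rack [-125.7   -0.2] z -19.7 t 9.85 j6 0.46
wrist 0.79 [327. 180.  77.  78.] [-126.6  -57.3]
wrist 0.71 [260. 306.  71.  68.] [-98.2  -3.2]
side 0.69 [292. 340.  20.  16.] [-132.2  -60.3]
side 0.67 [287. 307.  10.  18.] [-97.3  -4.4]
scene 0.79 [396. 245.  17.  17.] [-83.8  58.9]
scene 0.65 [398. 222.  16.  18.] [-97.9  -0.2]
[ 0.56926816 -0.19876016 -0.28058587]
```

Contact works: B moved to x = -98 with the pusher centre at -126, an offset of about 28 mm. I'll push it through the gate.

Call:
drive_tool:
  rows:
    - {"dx": 0, "dy": -0.15, "dz": 0, "wx": 0, "wy": 0, "wz": 0, "hand": 0}
    - {"dx": 0, "dy": -0.3, "dz": 0, "wx": 0, "wy": 0, "wz": 0, "hand": 0}
    - {"dx": 0, "dy": -0.45, "dz": 0, "wx": 0, "wy": 0, "wz": 0, "hand": 0}
    - {"dx": 0, "dy": -0.6, "dz": 0, "wx": 0, "wy": 0, "wz": 0, "hand": 0}
    - {"dx": 0, "dy": -0.75, "dz": 0, "wx": 0, "wy": 0, "wz": 0, "hand": 0}
    - {"dx": 0, "dy": -0.9, "dz": 0, "wx": 0, "wy": 0, "wz": 0, "hand": 0}
    - {"dx": 0, "dy": -1.05, "dz": 0, "wx": 0, "wy": 0, "wz": 0, "hand": 0}
    - {"dx": 0, "dy": -1.2, "dz": 0, "wx": 0, "wy": 0, "wz": 0, "hand": 0}
    - {"dx": 0, "dy": -1.35, "dz": 0, "wx": 0, "wy": 0, "wz": 0, "hand": 0}
    - {"dx": 0, "dy": -1.5, "dz": 0, "wx": 0, "wy": 0, "wz": 0, "hand": 0}
    - {"dx": 0, "dy": -1.65, "dz": 0, "wx": 0, "wy": 0, "wz": 0, "hand": 0}
    - {"dx": 0, "dy": -1.8, "dz": 0, "wx": 0, "wy": 0, "wz": 0, "hand": 0}
    - {"dx": 0, "dy": -1.95, "dz": 0, "wx": 0, "wy": 0, "wz": 0, "hand": 0}
    - {"dx": 0, "dy": -2.1, "dz": 0, "wx": 0, "wy": 0, "wz": 0, "hand": 0}
    - {"dx": 0, "dy": -2.25, "dz": 0, "wx": 0, "wy": 0, "wz": 0, "hand": 0}
    - {"dx": 0, "dy": -2.35, "dz": 0, "wx": 0, "wy": 0, "wz": 0, "hand": 0}
    - {"dx": 0, "dy": -2.4, "dz": 0, "wx": 0, "wy": 0, "wz": 0, "hand": 0}
    - {"dx": 0, "dy": -2.4, "dz": 0, "wx": 0, "wy": 0, "wz": 0, "hand": 0}

```text
clock: 11.95
eef_pos: [0.5413, -0.0056, -0.0198]
tool_rot: [0.133, 0.991, -0.0, -0.0]
ft_force: [0.1, 0.0, -0.3]
grip_width: -0.0002
grasp_force: 0.0
```

Run:
```python
from go import *
to(-161,-75,30,29); seen(); print(bot.get_obs()['ft_force'])
```

```text
d [ 1.495  3.104 -0.997] w [-0.   -0.   -5.77] now rack [-6.   0.1] z -19.8 t 11.95 j6 0.26
wrist 0.87 [606. 181.  64.  73.] [-116.2  -57.2]
wrist 0.79 [257. 308.  70.  68.] [22.9 -2.1]
side 0.61 [266. 284.  21.  20.] [-92.   61.1]
side 0.6 [294. 342.  23.  20.] [-131.5  -65. ]
scene 0.53 [398. 246.  17.  19.] [-86.8  60.9]
scene 0.47 [409. 201.  15.  15.] [-127.4  -55.9]
scene 0.43 [335. 225.  15.  15.] [17.8 -2.9]
[-0.04760646  0.92668611 -0.06167568]
```

B is in the slot at x of about 20 mm. Next I lift clear and come down behind A, facing +29°.

Call:
drive_tool:
  rows:
    - {"dx": 0, "dy": 0.05, "dz": -0.5, "wx": 0, "wy": 0, "wz": 0, "hand": 0}
    - {"dx": 0, "dy": 0.05, "dz": -1, "wx": 0, "wy": 0, "wz": 0, "hand": 0}
    - {"dx": 0.4, "dy": 0.8, "dz": -1.2, "wx": 0, "wy": 0, "wz": -1.5, "hand": 0}
    - {"dx": 0.8, "dy": 1.6, "dz": -1.2, "wx": 0, "wy": 0, "wz": -3, "hand": 0}
    - {"dx": 1.2, "dy": 2.4, "dz": -1.2, "wx": 0, "wy": 0, "wz": -4.4, "hand": 0}
    - {"dx": 1.58, "dy": 3.2, "dz": -1.2, "wx": 0, "wy": 0, "wz": -5.8, "hand": 0}
    - {"dx": 1.58, "dy": 3.2, "dz": -1.2, "wx": 0, "wy": 0, "wz": -5.8, "hand": 0}
    - {"dx": 1.58, "dy": 3.2, "dz": -1.1, "wx": 0, "wy": 0, "wz": -5.8, "hand": 0}
    - {"dx": 1.58, "dy": 3.2, "dz": -0.7, "wx": 0, "wy": 0, "wz": -5.8, "hand": 0}
    - {"dx": 1.58, "dy": 3.2, "dz": -0.3, "wx": 0, "wy": 0, "wz": -5.8, "hand": 0}
    - {"dx": 1.58, "dy": 3.2, "dz": 0, "wx": 0, "wy": 0, "wz": -5.8, "hand": 0}
    - {"dx": 1.58, "dy": 3.2, "dz": 0, "wx": 0, "wy": 0, "wz": -5.8, "hand": 0}
    - {"dx": 1.58, "dy": 3.2, "dz": 0, "wx": 0, "wy": 0, "wz": -5.8, "hand": 0}

```text
clock: 13.55
eef_pos: [0.5072, 0.1688, -0.0201]
tool_rot: [-0.119, 0.993, -0.0, -0.001]
ft_force: [0.5, -1.0, 0.1]
grip_width: -0.0004
grasp_force: 0.0
```

Run:
```python
from go import *
seen(('wrist',))
C=cal('wrist');im=bot.camera('wrist');print([(wr(Q,w[0])*1000,w[1]) for w in weights('wrist',C,im,[rw(Q,(-.1265,-.057))])])
to(-25-28*np.cos(.51),-28*np.sin(.51),-20,29)
```

```text
wrist 0.72 [222. 312.  71.  72.] [-126.6  -58.8]
wrist 0.4 [ 59. 427.  11.   8.] [-81.7  39.3]
[(array([-126.47632972,  -57.35620877]), np.float64(0.3456940078332363))]
d [ 0.009 -2.67   0.023] w [0.   0.02 0.02] now rack [-166.3  -78.2] z -18.8 t 13.7 j6 0.08
```

Call:
drive_tool:
  rows:
    - {"dx": 0, "dy": -0.15, "dz": 0, "wx": 0, "wy": 0, "wz": 0, "hand": 0}
    - {"dx": 0, "dy": -0.3, "dz": 0, "wx": 0, "wy": 0, "wz": 0, "hand": 0}
    - {"dx": 0, "dy": -0.45, "dz": 0, "wx": 0, "wy": 0, "wz": 0, "hand": 0}
    - {"dx": 0, "dy": -0.6, "dz": 0, "wx": 0, "wy": 0, "wz": 0, "hand": 0}
    - {"dx": 0, "dy": -0.75, "dz": 0, "wx": 0, "wy": 0, "wz": 0, "hand": 0}
    - {"dx": 0, "dy": -0.9, "dz": 0, "wx": 0, "wy": 0, "wz": 0, "hand": 0}
    - {"dx": 0, "dy": -1.05, "dz": 0, "wx": 0, "wy": 0, "wz": 0, "hand": 0}
    - {"dx": 0, "dy": -1.2, "dz": 0, "wx": 0, "wy": 0, "wz": 0, "hand": 0}
    - {"dx": 0, "dy": -1.35, "dz": 0, "wx": 0, "wy": 0, "wz": 0, "hand": 0}
    - {"dx": 0, "dy": -1.5, "dz": 0, "wx": 0, "wy": 0, "wz": 0, "hand": 0}
    - {"dx": 0, "dy": -1.65, "dz": 0, "wx": 0, "wy": 0, "wz": 0, "hand": 0}
    - {"dx": 0, "dy": -1.8, "dz": 0, "wx": 0, "wy": 0, "wz": 0, "hand": 0}
    - {"dx": 0, "dy": -1.95, "dz": 0, "wx": 0, "wy": 0, "wz": 0, "hand": 0}
    - {"dx": 0, "dy": -2.1, "dz": 0, "wx": 0, "wy": 0, "wz": 0, "hand": 0}
    - {"dx": 0, "dy": -2.25, "dz": 0, "wx": 0, "wy": 0, "wz": 0, "hand": 0}
    - {"dx": 0, "dy": -2.4, "dz": 0, "wx": 0, "wy": 0, "wz": 0, "hand": 0}
    - {"dx": 0, "dy": -2.5, "dz": 0, "wx": 0, "wy": 0, "wz": 0, "hand": 0}
    - {"dx": 0, "dy": -2.55, "dz": 0, "wx": 0, "wy": 0, "wz": 0, "hand": 0}
    - {"dx": 0, "dy": -2.55, "dz": 0, "wx": 0, "wy": 0, "wz": 0, "hand": 0}

```text
clock: 15.6
eef_pos: [0.5381, 0.0459, -0.0193]
tool_rot: [-0.12, 0.993, 0.0, 0.0]
ft_force: [-0.4, 3.1, 5.8]
grip_width: 0.0
grasp_force: 2.8
```

Run:
```python
from go import *
seen(); to(-75,0,-20,0)
```

```text
wrist 0.61 [263. 308.  66.  74.] [-31.1  -6.1]
wrist 0.6 [147. 258.  81.  71.] [21.4 -3.1]
side 0.59 [268. 284.  20.  20.] [-90.6  58.4]
side 0.57 [340. 271.  12.  17.] [23.2 -0. ]
side 0.55 [322. 290.   6.  12.] [-30.1 -13.5]
scene 0.74 [364. 225.  17.  19.] [-34.3   2.5]
scene 0.74 [397. 246.  20.  18.] [-85.9  60.8]
scene 0.46 [334. 226.  17.  15.] [20.2 -0.2]
d [-0.488  0.192  0.015] w [0.   0.01 5.83] now rack [-54.7 -16.6] z -19.3 t 15.9 j6 -0.16
```

A is at about (-31,-4), in front of the gate. I'll back off, square up to face 0° and check before pushing.

Call:
drive_tool:
  rows:
    - {"dx": 0, "dy": 0.3, "dz": 0, "wx": 0, "wy": 0, "wz": 0, "hand": 0}
    - {"dx": -0.1, "dy": 0.5, "dz": 0, "wx": 0, "wy": 0, "wz": 0, "hand": 0}
    - {"dx": -0.3, "dy": 0.5, "dz": 0, "wx": 0, "wy": 0, "wz": 1.6, "hand": 0}
    - {"dx": -0.5, "dy": 0.4, "dz": 0, "wx": 0, "wy": 0, "wz": 3.2, "hand": 0}
    - {"dx": -0.53, "dy": 0.3, "dz": 0, "wx": 0, "wy": 0, "wz": 4.8, "hand": 0}
    - {"dx": -0.53, "dy": 0.28, "dz": 0, "wx": 0, "wy": 0, "wz": 5.83, "hand": 0}
    - {"dx": -0.53, "dy": 0.28, "dz": 0, "wx": 0, "wy": 0, "wz": 5.83, "hand": 0}
    - {"dx": -0.53, "dy": 0.28, "dz": 0, "wx": 0, "wy": 0, "wz": 5.83, "hand": 0}

```text
clock: 16.7
eef_pos: [0.5595, 0.0664, -0.0203]
tool_rot: [0.133, 0.991, -0.0, -0.001]
ft_force: [-1.0, -0.1, 0.2]
grip_width: 0.0002
grasp_force: 0.0
```

Run:
```python
from go import *
seen(('wrist',))
C=cal('wrist');im=bot.camera('wrist');print([(wr(Q,w[0])*1000,w[1]) for w in weights('wrist',C,im,[rw(Q,(-.031,-.004)),rw(Q,(.022,-.002))])])
to(-6,-1,-20,0)
```

```text
wrist 0.94 [ 94. 310.  84.  64.] [19.9 -2.5]
wrist 0.69 [323. 401.  11.  22.] [-79.7  44.9]
wrist 0.62 [216. 301.  69.  73.] [-34.   -7.1]
[(array([-33.32992913,  -4.95904995]), np.float64(0.3233699704324882)), (array([21.57677262, -1.1094618 ]), np.float64(0.3964038525269759))]
d [-1.000e-03 -1.484e+00  1.000e-03] w [-0.   -0.    0.02] now rack [-80.2  -1.2] z -20.0 t 16.85 j6 0.39
```

Call:
drive_tool:
  rows:
    - {"dx": 0, "dy": -0.15, "dz": 0, "wx": 0, "wy": 0, "wz": 0, "hand": 0}
    - {"dx": 0, "dy": -0.3, "dz": 0, "wx": 0, "wy": 0, "wz": 0, "hand": 0}
    - {"dx": 0, "dy": -0.4, "dz": 0, "wx": 0, "wy": 0, "wz": 0, "hand": 0}
    - {"dx": 0, "dy": -0.5, "dz": 0, "wx": 0, "wy": 0, "wz": 0, "hand": 0}
    - {"dx": 0, "dy": -0.6, "dz": 0, "wx": 0, "wy": 0, "wz": 0, "hand": 0}
    - {"dx": 0, "dy": -0.7, "dz": 0, "wx": 0, "wy": 0, "wz": 0, "hand": 0}
    - {"dx": 0, "dy": -0.8, "dz": 0, "wx": 0, "wy": 0, "wz": 0, "hand": 0}
    - {"dx": 0, "dy": -0.9, "dz": 0, "wx": 0, "wy": 0, "wz": 0, "hand": 0}
    - {"dx": 0, "dy": -1, "dz": 0, "wx": 0, "wy": 0, "wz": 0, "hand": 0}
    - {"dx": 0, "dy": -1.1, "dz": 0, "wx": 0, "wy": 0, "wz": 0, "hand": 0}
    - {"dx": 0, "dy": -1.2, "dz": 0, "wx": 0, "wy": 0, "wz": 0, "hand": 0}
    - {"dx": 0, "dy": -1.3, "dz": 0, "wx": 0, "wy": 0, "wz": 0, "hand": 0}
    - {"dx": 0, "dy": -1.4, "dz": 0, "wx": 0, "wy": 0, "wz": 0, "hand": 0}
    - {"dx": 0, "dy": -1.5, "dz": 0, "wx": 0, "wy": 0, "wz": 0, "hand": 0}
    - {"dx": 0, "dy": -1.5, "dz": 0, "wx": 0, "wy": 0, "wz": 0, "hand": 0}

```text
clock: 18.35
eef_pos: [0.5399, -0.007, -0.0198]
tool_rot: [0.134, 0.991, -0.0, -0.0]
ft_force: [0.8, -0.3, 0.1]
grip_width: -0.0002
grasp_force: 0.0
```

Run:
```python
from go import *
seen(); to(-121,90,-20,-42)
C=cal('wrist');im=bot.camera('wrist');print([(wr(Q,w[0])*1000,w[1]) for w in weights('wrist',C,im,[rw(Q,(.022,-.002)),rw(Q,(.052,-.002))])])
```

```text
wrist 0.96 [260. 305.  67.  64.] [23.3 -4.3]
wrist 0.68 [193. 313.  72.  71.] [52.7 -0.6]
side 0.75 [268. 285.  18.  20.] [-92.2  55.7]
side 0.54 [350. 263.  17.  18.] [52.2  2.2]
side 0.45 [341. 272.  12.  15.] [23.1 -3.6]
side 0.43 [336. 279.  96.  76.] [  4.2 -10.3]
scene 0.59 [398. 244.  18.  19.] [-87.3  56.6]
scene 0.55 [317. 226.  12.  14.] [51.3 -2. ]
scene 0.49 [336. 225.  14.  17.] [16.5 -0.9]
d [-1.822  2.318  0.   ] w [-0.01 -0.    8.41] now rack [-5. -1.] z -19.9 t 18.65 j6 0.26
[(array([25.35988308, -3.09367819]), np.float64(0.5884819887716441)), (array([51.21106957,  1.36847851]), np.float64(0.4073281387891541))]
```

A and B are both in the slot. Next is C, approached from behind facing -43°.

Call:
drive_tool:
  rows:
    - {"dx": 0, "dy": 0.05, "dz": -0.5, "wx": 0, "wy": 0, "wz": 0, "hand": 0}
    - {"dx": 0, "dy": 0.05, "dz": -1, "wx": 0, "wy": 0, "wz": 0, "hand": 0}
    - {"dx": -0.45, "dy": 0.6, "dz": -1.2, "wx": 0, "wy": 0, "wz": 1.6, "hand": 0}
    - {"dx": -0.9, "dy": 1.2, "dz": -1.2, "wx": 0, "wy": 0, "wz": 3.2, "hand": 0}
    - {"dx": -1.35, "dy": 1.8, "dz": -1.2, "wx": 0, "wy": 0, "wz": 4.8, "hand": 0}
    - {"dx": -1.8, "dy": 2.32, "dz": -1.2, "wx": 0, "wy": 0, "wz": 6.4, "hand": 0}
    - {"dx": -1.8, "dy": 2.32, "dz": -1.2, "wx": 0, "wy": 0, "wz": 8, "hand": 0}
    - {"dx": -1.8, "dy": 2.32, "dz": -1.1, "wx": 0, "wy": 0, "wz": 8.6, "hand": 0}
    - {"dx": -1.8, "dy": 2.32, "dz": -0.7, "wx": 0, "wy": 0, "wz": 8.6, "hand": 0}
    - {"dx": -1.8, "dy": 2.32, "dz": -0.3, "wx": 0, "wy": 0, "wz": 8.6, "hand": 0}
    - {"dx": -1.8, "dy": 2.32, "dz": 0, "wx": 0, "wy": 0, "wz": 8.6, "hand": 0}
    - {"dx": -1.8, "dy": 2.32, "dz": 0, "wx": 0, "wy": 0, "wz": 8.6, "hand": 0}
    - {"dx": -1.8, "dy": 2.32, "dz": 0, "wx": 0, "wy": 0, "wz": 8.6, "hand": 0}

```text
clock: 20.0
eef_pos: [0.6575, 0.0818, -0.02]
tool_rot: [0.488, 0.873, -0.0, -0.0]
ft_force: [0.1, 0.1, 0.3]
grip_width: -0.0002
grasp_force: 0.0
```

Run:
```python
from go import *
C=cal('wrist');im=bot.camera('wrist');print([(wr(Q,w[0])*1000,w[1]) for w in weights('wrist',C,im,[rw(Q,(-.088,.0585))])])
seen(('wrist',))
to(-47.5,19,-20,-43)
```

```text
[(array([-88.49156506,  58.01402905]), np.float64(0.30353295867444735))]
wrist 0.83 [223. 305.  73.  70.] [-90.4  57.7]
wrist 0.57 [  8. 358.  15.  42.] [4.  7.9]
d [ 0.033 -2.054  0.027] w [0.03 0.01 0.01] now rack [-121.5   90.2] z -18.4 t 20.15 j6 1.14
```

Call:
drive_tool:
  rows:
    - {"dx": 0, "dy": -0.15, "dz": 0, "wx": 0, "wy": 0, "wz": 0, "hand": 0}
    - {"dx": 0, "dy": -0.3, "dz": 0, "wx": 0, "wy": 0, "wz": 0, "hand": 0}
    - {"dx": 0, "dy": -0.45, "dz": 0, "wx": 0, "wy": 0, "wz": 0, "hand": 0}
    - {"dx": 0, "dy": -0.6, "dz": 0, "wx": 0, "wy": 0, "wz": 0, "hand": 0}
    - {"dx": 0, "dy": -0.75, "dz": 0, "wx": 0, "wy": 0, "wz": 0, "hand": 0}
    - {"dx": 0, "dy": -0.9, "dz": 0, "wx": 0, "wy": 0, "wz": 0, "hand": 0}
    - {"dx": 0, "dy": -1.05, "dz": 0, "wx": 0, "wy": 0, "wz": 0, "hand": 0}
    - {"dx": 0, "dy": -1.2, "dz": 0, "wx": 0, "wy": 0, "wz": 0, "hand": 0}
    - {"dx": 0, "dy": -1.35, "dz": 0, "wx": 0, "wy": 0, "wz": 0, "hand": 0}
    - {"dx": 0, "dy": -1.5, "dz": 0, "wx": 0, "wy": 0, "wz": 0, "hand": 0}
    - {"dx": 0, "dy": -1.65, "dz": 0, "wx": 0, "wy": 0, "wz": 0, "hand": 0}
    - {"dx": 0, "dy": -1.8, "dz": 0, "wx": 0, "wy": 0, "wz": 0, "hand": 0}
    - {"dx": 0, "dy": -1.95, "dz": 0, "wx": 0, "wy": 0, "wz": 0, "hand": 0}
    - {"dx": 0, "dy": -2.05, "dz": 0, "wx": 0, "wy": 0, "wz": 0, "hand": 0}
    - {"dx": 0, "dy": -2.05, "dz": 0, "wx": 0, "wy": 0, "wz": 0, "hand": 0}

```text
clock: 21.65
eef_pos: [0.5703, 0.0276, -0.0191]
tool_rot: [0.488, 0.873, 0.0, 0.0]
ft_force: [1.2, 0.5, 6.8]
grip_width: 0.0001
grasp_force: 3.5
```

Run:
```python
from go import *
C=cal('wrist');im=bot.camera('wrist');print([(wr(Q,w[0])*1000,w[1]) for w in weights('wrist',C,im,[rw(Q,(-.03,.001))])])
seen();to(-80,0,-20,0)
```

```text
[(array([-29.19082936,   3.05144765]), np.float64(1.061647946639659))]
wrist 0.68 [275. 306.  64.  71.] [-30.8   2.9]
wrist 0.57 [180. 352.  66.  47.] [17.3 -9.9]
side 0.75 [313. 286.  20.  22.] [-35.6   3.9]
side 0.6 [339. 273.  16.  16.] [18.9 -3.1]
side 0.48 [352. 262.  11.  16.] [55.9  2.3]
scene 0.76 [334. 224.  16.  12.] [19.4 -3.5]
scene 0.51 [320. 227.  13.  11.] [46.8  1.8]
d [0.75  0.239 0.017] w [-0.    0.01 -8.6 ] now rack [-45.7  19.3] z -19.1 t 22.0 j6 1.07
```

Call:
drive_tool:
  rows:
    - {"dx": 0, "dy": 0.3, "dz": 0, "wx": 0, "wy": 0, "wz": 0, "hand": 0}
    - {"dx": 0.1, "dy": 0.6, "dz": 0, "wx": 0, "wy": 0, "wz": 0, "hand": 0}
    - {"dx": 0.4, "dy": 0.6, "dz": 0, "wx": 0, "wy": 0, "wz": -1.6, "hand": 0}
    - {"dx": 0.7, "dy": 0.45, "dz": 0, "wx": 0, "wy": 0, "wz": -3.2, "hand": 0}
    - {"dx": 0.75, "dy": 0.35, "dz": 0, "wx": 0, "wy": 0, "wz": -4.8, "hand": 0}
    - {"dx": 0.75, "dy": 0.25, "dz": 0, "wx": 0, "wy": 0, "wz": -6.4, "hand": 0}
    - {"dx": 0.75, "dy": 0.24, "dz": 0, "wx": 0, "wy": 0, "wz": -8, "hand": 0}
    - {"dx": 0.75, "dy": 0.24, "dz": 0, "wx": 0, "wy": 0, "wz": -8.6, "hand": 0}
    - {"dx": 0.75, "dy": 0.24, "dz": 0, "wx": 0, "wy": 0, "wz": -8.6, "hand": 0}
    - {"dx": 0.75, "dy": 0.24, "dz": 0, "wx": 0, "wy": 0, "wz": -8.6, "hand": 0}

```text
clock: 23.0
eef_pos: [0.5592, 0.0657, -0.0207]
tool_rot: [0.135, 0.991, -0.001, -0.001]
ft_force: [0.0, 0.3, -0.0]
grip_width: -0.0003
grasp_force: 0.0
```

Run:
```python
from go import *
C=cal('wrist');im=bot.camera('wrist');print([(wr(Q,w[0])*1000,w[1]) for w in weights('wrist',C,im,[rw(Q,(-.03,.001))])])
to(-6,0,-20,0)
```

```text
[(array([-28.89118623,   2.5564287 ]), np.float64(0.6298822489364589))]
d [-0.024 -1.474 -0.009] w [-0.01 -0.02 -0.01] now rack [-79.7  -1.1] z -20.5 t 23.05 j6 0.39
```

Call:
drive_tool:
  rows:
    - {"dx": -0.02, "dy": -0.15, "dz": 0, "wx": 0, "wy": 0, "wz": 0, "hand": 0}
    - {"dx": -0.02, "dy": -0.3, "dz": 0, "wx": 0, "wy": 0, "wz": 0, "hand": 0}
    - {"dx": -0.02, "dy": -0.4, "dz": 0, "wx": 0, "wy": 0, "wz": 0, "hand": 0}
    - {"dx": -0.02, "dy": -0.5, "dz": 0, "wx": 0, "wy": 0, "wz": 0, "hand": 0}
    - {"dx": -0.02, "dy": -0.6, "dz": 0, "wx": 0, "wy": 0, "wz": 0, "hand": 0}
    - {"dx": -0.02, "dy": -0.7, "dz": 0, "wx": 0, "wy": 0, "wz": 0, "hand": 0}
    - {"dx": -0.02, "dy": -0.8, "dz": 0, "wx": 0, "wy": 0, "wz": 0, "hand": 0}
    - {"dx": -0.02, "dy": -0.9, "dz": 0, "wx": 0, "wy": 0, "wz": 0, "hand": 0}
    - {"dx": -0.02, "dy": -1, "dz": 0, "wx": 0, "wy": 0, "wz": 0, "hand": 0}
    - {"dx": -0.02, "dy": -1.1, "dz": 0, "wx": 0, "wy": 0, "wz": 0, "hand": 0}
    - {"dx": -0.02, "dy": -1.2, "dz": 0, "wx": 0, "wy": 0, "wz": 0, "hand": 0}
    - {"dx": -0.02, "dy": -1.3, "dz": 0, "wx": 0, "wy": 0, "wz": 0, "hand": 0}
    - {"dx": -0.02, "dy": -1.4, "dz": 0, "wx": 0, "wy": 0, "wz": 0, "hand": 0}
    - {"dx": -0.02, "dy": -1.5, "dz": 0, "wx": 0, "wy": 0, "wz": 0, "hand": 0}
    - {"dx": -0.02, "dy": -1.5, "dz": 0, "wx": 0, "wy": 0, "wz": 0, "hand": 0}

```text
clock: 24.55
eef_pos: [0.542, -0.0039, -0.019]
tool_rot: [0.133, 0.991, 0.003, -0.0]
ft_force: [-1.2, 8.8, 5.2]
grip_width: 0.0
grasp_force: 6.9
```

Run:
```python
from go import *
C=cal('wrist');im=bot.camera('wrist');print([(wr(Q,w[0])*1000,w[1]) for w in weights('wrist',C,im,[rw(Q,(.022,0)),rw(Q,(.052,0)),rw(Q,(.082,0))])])
seen();to(-6,0,-20,0)
```

```text
[(array([24.05833544, -0.20899419]), np.float64(1.0523370544582709)), (array([48.57951549, -1.74714394]), np.float64(1.117345054928005)), (array([72.68021288,  1.79272251]), np.float64(0.7509726303875424))]
wrist 0.88 [276. 313.  64.  66.] [13.5  0.9]
wrist 0.71 [142. 311.  72.  70.] [71.8  0.2]
wrist 0.57 [207. 304.  72.  62.] [42.9 -3.1]
side 0.66 [358. 258.  13.  15.] [71.9  2.9]
side 0.57 [339. 274.   9.  20.] [17.2 -4.9]
side 0.49 [347. 267.  14.  18.] [40.3 -1.7]
scene 0.54 [325. 225.  15.  14.] [36.8 -3. ]
scene 0.48 [336. 225.  15.  11.] [16.3 -0.6]
d [ 0.008 -0.036  0.019] w [ 0.05 -0.01  0.03] now rack [-7.8  0.4] z -19.0 t 24.9 j6 0.26
```

All three look to be inside, but the last one (x of about 14–20) has little margin and there was about 9 N of resistance. I'll nudge a few mm more and check.

Call:
drive_tool:
  rows:
    - {"dx": 0, "dy": -0.04, "dz": -0.02, "wx": 0, "wy": 0, "wz": 0, "hand": 0}
    - {"dx": 0, "dy": -0.08, "dz": -0.02, "wx": 0, "wy": 0, "wz": 0, "hand": 0}
    - {"dx": 0, "dy": -0.12, "dz": -0.02, "wx": 0, "wy": 0, "wz": 0, "hand": 0}
    - {"dx": 0, "dy": -0.12, "dz": -0.02, "wx": 0, "wy": 0, "wz": 0, "hand": 0}

```text
clock: 25.3
eef_pos: [0.5391, -0.0101, -0.019]
tool_rot: [0.133, 0.991, 0.002, -0.001]
ft_force: [-1.7, 6.5, 3.0]
grip_width: -0.0003
grasp_force: 4.1
```

Run:
```python
from go import *
seen();to(-6,0,-20,0)
```

```text
wrist 0.89 [142. 314.  70.  71.] [79.2  0.8]
wrist 0.72 [247. 268. 402. 205.] [ 31.6 -21. ]
wrist 0.69 [208. 305.  71.  61.] [49.3 -3.9]
wrist 0.66 [272. 312.  64.  63.] [21.7 -0.7]
side 0.73 [361. 255.  18.  17.] [79.4  3.7]
side 0.46 [352. 267.  18.  13.] [46.7 -7.4]
side 0.42 [341. 272.   9.  15.] [22.5 -3.4]
scene 0.76 [322. 225.  16.  16.] [41.9 -4.5]
scene 0.66 [332. 225.  17.  12.] [23.2 -1.5]
scene 0.48 [304. 227.  14.  14.] [76.  -1.4]
d [-0.016  0.1    0.02 ] w [ 0.04 -0.04  0.02] now rack [-1.  -0.8] z -19.0 t 25.6 j6 0.25
```

They now sit at about 21, 49 and 79 mm. I'll pull back, lift and do a final check.

Call:
drive_tool:
  rows:
    - {"dx": 0, "dy": 0.15, "dz": 0, "wx": 0, "wy": 0, "wz": 0, "hand": 0}
    - {"dx": 0, "dy": 0.4, "dz": 0, "wx": 0, "wy": 0, "wz": 0, "hand": 0}
    - {"dx": 0, "dy": 0.6, "dz": -0.5, "wx": 0, "wy": 0, "wz": 0, "hand": 0}
    - {"dx": 0, "dy": 0.8, "dz": -1.2, "wx": 0, "wy": 0, "wz": 0, "hand": 0}
    - {"dx": 0, "dy": 0.8, "dz": -2, "wx": 0, "wy": 0, "wz": 0, "hand": 0}
    - {"dx": 0, "dy": 0.8, "dz": -2.8, "wx": 0, "wy": 0, "wz": 0, "hand": 0}
    - {"dx": 0, "dy": 0.8, "dz": -3.4, "wx": 0, "wy": 0, "wz": 0, "hand": 0}
    - {"dx": 0, "dy": 0.8, "dz": -3.4, "wx": 0, "wy": 0, "wz": 0, "hand": 0}
    - {"dx": 0, "dy": 0.8, "dz": -3.4, "wx": 0, "wy": 0, "wz": 0, "hand": 0}

```text
clock: 26.5
eef_pos: [0.5517, 0.0268, 0.1518]
tool_rot: [0.134, 0.991, -0.0, 0.001]
ft_force: [-0.1, 0.4, -0.3]
grip_width: -0.0
grasp_force: 0.0
```

Run:
```python
from go import *
seen()
C=cal('wrist');im=bot.camera('wrist');print([(wr(Q,w[0])*1000,w[1]) for w in weights('wrist',C,im,[rw(Q,(.020,0)),rw(Q,(.049,-.002)),rw(Q,(.079,0))])]);print(fitrack('wrist',C,im,Q),bot.get_obs()['eef_pos'],bot.get_obs()['ft_force'])
```

```text
wrist 0.78 [189. 220.  36.  32.] [81.   1.6]
wrist 0.75 [223. 215.  31.  34.] [50. -3.]
wrist 0.69 [258. 222.  27.  36.] [19.4  3.5]
side 0.71 [336. 273.  16.  18.] [16.   0.7]
side 0.69 [350. 266.  17.  18.] [45.8 -3.2]
side 0.46 [361. 254.   9.  16.] [82.1  4.5]
scene 0.78 [320. 225.  17.  14.] [46.1 -3.6]
scene 0.66 [334. 225.  17.  11.] [20.4 -3.1]
scene 0.56 [303. 228.  14.  13.] [76.9  1.2]
[(array([22.82484765,  2.04592916]), np.float64(0.6078860046995348)), (array([52.3897383 , -2.64678887]), np.float64(0.9777518209573948)), (array([77.13858509,  1.88968445]), np.float64(0.6730488519792411))]
(array([ 0.53923217, -0.01124618, -1.84212348]), np.float64(122.13771484375)) [0.55031254 0.02644078 0.14998332] [-0.1361322   0.12215423 -0.93626222]
```

All three views put the last weight at x of about 16–23 mm, above the 12 mm needed. The arm is clear.

```bash
python3 -c "
from workcell import bot
print(bot.job_done())"
```

```text
the job is handed in; nothing more can be done
None
```

I pushed all three brass weights through the gate into the slot, where the cameras put them at about x = 20, 50 and 80 mm past the gate, and handed the job in; it returned no verdict.

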